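# Free the ink stand and set out the full ink tin

### The job

Get the ink stand ready for the next label run: the strip die lying across it goes over to the plate stack, foam side out, leaning with its foot on the bench against the red stop bar and its upper end resting on the stack. Then lift the identical ink tins to feel which one is full, gently stand that one upright in the middle of the stand's round pad, and leave the empty ones standing where they were. Do not tip any tin over or disturb the other things on the bench.

Things in the scene. Friction and masses are not known exactly. Their poses are not given: they have to be found in the camera images.
- rack: Fixed. Plate stack (dark block 130 x 240 mm, 161 mm high) and, on its robot side, a low red stop bar on the bench. Origin: on the bench, middle of the bar's inner face (the face to the stack). x points level from bar to stack. Bar: x -20 to 0, y -110 to 110, 22 mm high. Stack's upright front face: x = 163 mm, y -120 to 120. Bare bench between.
- stand: Fixed grey ink stand, 130 x 130 x 20 mm, with a round black rubber pad on it, 100 mm across, its top 30 mm above the bench. Origin: centre of the underside, on the bench; z up.
- strip_die: Loose bar, 200 long, 40 wide, 22 mm thick, 160 g: plywood, steel rules and orange foam on top, both ends alike. Starts flat across the pad, foam up. Origin: centre of its underside; x along it, z out of the foam face. Leaning foam side out at 42 degrees from level it just spans from stop bar to stack; held steeper it has play.
- die_end_a (a point): Centre of the strip die's end face at +x: (100, 0, 11) mm in the die's frame.
- die_end_b (a point): Centre of the strip die's end face at -x: (-100, 0, 11) mm in the die's frame.
- tin_a: One of three closed ink tins alike: metal cylinder 64 mm across, 120 mm high, blue band. One is full (0.6 to 0.75 kg), two are empty (0.08 to 0.16 kg); only weight tells them apart. Origin: centre of the underside; z is its axis, up.
- tin_b: One of three closed ink tins alike: metal cylinder 64 mm across, 120 mm high, blue band. One is full (0.6 to 0.75 kg), two are empty (0.08 to 0.16 kg); only weight tells them apart. Origin: centre of the underside; z is its axis, up.
- tin_c: One of three closed ink tins alike: metal cylinder 64 mm across, 120 mm high, blue band. One is full (0.6 to 0.75 kg), two are empty (0.08 to 0.16 kg); only weight tells them apart. Origin: centre of the underside; z is its axis, up.
- pen_pot: Bystander. Loose. Origin: centre of the underside. Black pen pot, 60 mm across, 100 mm high over the pens.
- film_roll: Bystander. Loose. Origin: centre of the underside. White roll of film standing on end, 80 mm across, 90 mm high.
- glue_jar: Bystander. Loose. Origin: centre of the underside. Jar with a red cap, 60 mm across, 110 mm high.
- card_pack: Bystander. Loose. Origin: centre of the underside. Banded pack of cards, 60 (x) x 90 (y) mm, 40 mm high.
- die_block: Bystander. Loose. Origin: centre of the underside. Flat square-cornered plywood die with round cutters, 110 (x) x 90 (y) mm, 23 mm high.
Mind the look-alikes: they are no part of the job. What is shaped like the tin_c but green is not meant. Of the things shaped like the strip_die, the plywood one is meant.

How it is judged:
By the outcome, as a careful person would: the job done as asked, in the order asked, and still so for the second after the job is handed in, with the robot touching nothing.
It also fails if it takes over 72 s, if anything falls off the work surface, if the arm or the gripper's body presses on something with over 40 N, if the wrist force passes 120 N, or if a joint passes its speed limit or range.

### The arm

A 6-joint arm with a two-finger parallel gripper is mounted at the origin on the work surface. World frame = base frame: x ahead of the robot, y to its left, z up, the work surface at z = 0. Lengths are in m, angles in degrees, forces in N, time in s.
With the tool pointing down it reaches from about 0.25 to 0.8 m from the base axis. Payload 3.9 kg.
Tool frame: the origin (TCP) lies at the very end of the fingers, on their centre line; the grasp point (between the pads) lies 19 mm behind it; z points along the fingers, y is the line along which they close (so a half turn about z gives the same grasp; the last joint's range is limited). The gripper opens to 85 mm and grips with 20 to 120 N. Pads are 22 mm wide; open, the fingers measure 114 mm over their backs; the gripper's body (76 mm by 85 mm) begins 54 mm behind the grasp point. The pads swing forward as they close: fully open they stand 13 mm farther back than shut.
Start: joints at [-77.177, 14.897, -7.913, 67.191, 0, 90], TCP at [0.117, -0.512, 0.231] pointing down, gripper open.
Joint ranges: [-159.42, 159.42], [-47.68, 98.78], [-73.54, 78.23], [-108.79, 121.32], [-90, 84.71], [-180, 180]. Speed limits (degrees/s): [147.25, 147.25, 180, 180, 180, 180].

### API

Orientations are given as a 3x3 rotation matrix whose columns are the frame's x, y, z axes.
In Python, from station import ctrl gives the robot as it stands. The module is installed in compiled form; this text tells all that it offers.
- The arm moves only by the tool step_arm, never from a script. Its arguments are lists of equal length, an entry for each row: "linear": the shift along the tool's x, y, z in m, a list of three; "angular": the turn, a rotation vector about the tool's x, y, z in rad, a list of three; "grip": the opening, from 0 (shut) to 1 (fully open). A call has 1 to 8 rows; each row shifts and turns the commanded pose from where the row before left it, along the tool's axes as they then stand; what a row does not reach is not made up. A row lasts 1/10 s, in which the tool goes at most 50 mm and 8.59 degrees, less where a joint would pass 70% of its speed; a pose out of reach is approached as far as the arm can. A call with a gripper value outside its range is refused whole. The fingers move at their own pace and stop on an object; "squeeze" is the grip in N (left out, the last holds). Time passes only in rows, so rows that do not move let the fingers close. It gives the time, the measured TCP pose, the force, the opening and the grip force at its end, in the units of the state.
- ctrl.get_obs(): the state, without advancing time (a new reading comes with each control period).
- ctrl.camera(name): name is "side" or "top" or "wrist"; returns a dict with "color" (400x640x3 uint8, red, green, blue), "depth" (400x640 float32, m along the optical axis (not along the pixel's ray), 0 where there is no reading), "intrinsics" (3x3 intrinsics, pixels), "cam_to_world" (4x4, takes a point from camera to world coordinates). Camera axes: x right, y down, z forward; pixel columns grow to the right and rows downward; lengths in m; the calibration is good to about 2 mm. The wrist camera is an equidistant fisheye: a pixel r from the principal point sees the ray r / f radians off the axis. A picture is of the moment at which its call begins.
- ctrl.close_job(): hands the job in; it is judged then, once.
The state is a dict: "t": time; "q": joint angles; "joint_velocities": joint speeds; "joint_efforts": joint torques, N m; "tool_pos": TCP position; "ee_rot": TCP orientation; "force": force on the tool from outside, world axes, zero at the start; "ft_torque": the same for the moment, N m; "opening": opening from 0.0 (shut) to 1.0 (fully open); "grasp_force": force on a finger pad.
Only numpy, scipy, OpenCV 4.12 (cv2) and the standard library are available. Lean on these libraries where they do the work, as an engineer would, in place of code of your own. Each camera call takes 0.05 s, during which the arm holds its last target. There are 200 camera calls.

## Working session

There is one attempt and no reset: what is moved stays moved. The work goes in short steps, Python scripts to look and compute and a tool call to move; the robot and the scene stay as the last step left them, time stands still between calls to the robot, and variables do not carry over. Pictures are saved under pics/ and viewed, at most 10 in all, crops included, and the job is handed in when it is done.

Besides the shell and the picture viewer there is one more tool, called as name(argument=value, ...), one argument or row to a line, values as JSON. step_arm: Moves the arm, as the interface text tells. Its arguments: {"type":"object","properties":{"linear":{"type":"array"},"angular":{"type":"array"},"grip":{"type":"array"},"squeeze":{"type":"number"}},"required":["linear","angular","grip"]}

```bash
mkdir -p pics; python3 - <<'E'
from station import ctrl
import cv2,numpy as np
for n in("top","side"):
    c=ctrl.camera(n); cv2.imwrite(f"pics/{n}0.png",c["color"][:,:,::-1]); np.savez(f"{n}0.npz",**c)
    print(n,c["intrinsics"].round(1).tolist(),c["cam_to_world"].round(4).tolist())
o=ctrl.get_obs();print({k:np.round(v,3).tolist() for k,v in o.items()})
E
```

```text
top [[380.1, 0.0, 322.1], [0.0, 380.1, 192.2], [0.0, 0.0, 1.0]] [[0.0155, -0.9836, 0.1799, 0.3049], [-0.9996, -0.0193, -0.0197, -0.0601], [0.0228, -0.1796, -0.9835, 1.0029], [0.0, 0.0, 0.0, 1.0]]
side [[484.8, 0.0, 322.0], [0.0, 484.8, 190.6], [0.0, 0.0, 1.0]] [[-0.9971, -0.047, 0.0597, 0.4328], [-0.076, 0.5986, -0.7975, 0.9476], [0.0017, -0.7997, -0.6004, 0.8451], [0.0, 0.0, 0.0, 1.0]]
{'t': 0.1, 'q': [-77.176, 14.93, -7.981, 67.191, -0.001, 90.001], 'joint_velocities': [0.056, -0.074, 0.273, 0.037, -0.016, 0.013], 'joint_efforts': [-0.0, -40.651, 25.453, 0.01, -0.0, -0.0], 'tool_pos': [0.116, -0.511, 0.231], 'ee_rot': [[0.975, 0.222, -0.0], [0.222, -0.975, 0.002], [-0.0, -0.002, -1.0]], 'force': [0.742, -0.198, 0.195], 'ft_torque': [-0.002, -0.02, 0.012], 'grasp_force': 0.0, 'opening': 1.001}
```

View pics/top0.png

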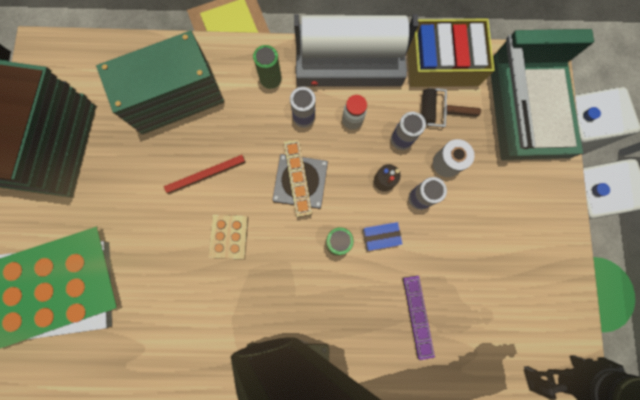

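View pics/side0.png

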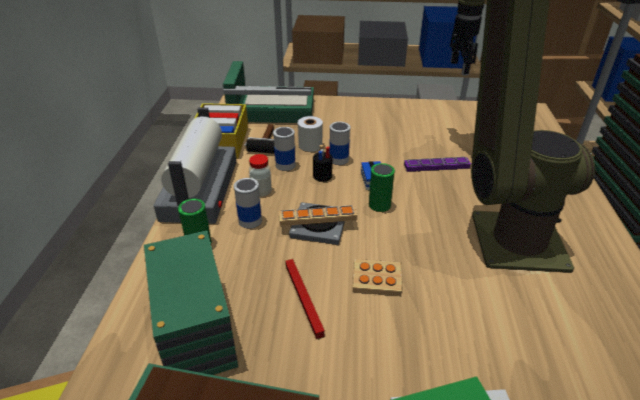

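The top view shows the possible dies: plywood with orange foam at (298,180), which I choose, and purple at (419,318), a look-alike. The multi-hole plywood block at (229,237) is the die_block. For tins, the blue-banded ones are at (303,105), (409,128) and (429,193), and the green ones at (340,240) and (267,65) are look-alikes. The red bar is at (205,174) and the stack at (160,80). The side view agrees.

```bash
cat > h.py <<'E'
import numpy as np,cv2
def xyz(c):
    K,T,d=c["intrinsics"],c["cam_to_world"],c["depth"]
    v,u=np.mgrid[:400,:640]
    p=np.stack([(u-K[0,2])/K[0,0]*d,(v-K[1,2])/K[1,1]*d,d],-1)
    w=p@T[:3,:3].T+T[:3,3]; w[d==0]=np.nan
    return w
def blobs(w,mask,minn=40):
    n,l,s,ce=cv2.connectedComponentsWithStats(mask.astype(np.uint8),connectivity=4)
    for i in range(1,n):
        if s[i,4]<minn: continue
        q=w[l==i]; r=cv2.minAreaRect((q[:,:2]*1000).astype(np.float32)); e=cv2.minEnclosingCircle((q[:,:2]*1000).astype(np.float32))
        print(' px',ce[i].round(),'n',s[i,4],'rect',np.round(r[0],1),np.round(r[1],1),round(r[2],1),'circ',np.round(e[0],1),round(e[1],1),'z',np.nanmedian(q[:,2]).round(4),'mean',(np.nanmean(q[:,:2],0)*1000).round(1))
E
python3 - <<'E'
from h import *
for n in("top","side"):
    c=dict(np.load(n+"0.npz")); w=xyz(c); z=w[...,2]; 
    ok=(w[...,0]>.15)&(w[...,0]<.9)&(abs(w[...,1])<.6)
    hsv=cv2.cvtColor(c["color"],cv2.COLOR_RGB2HSV); H,S,V=[hsv[...,i].astype(int) for i in range(3)]
    print(n,'bench z',np.nanmedian(z[ok]).round(4))
    for nm,m in(("tintop",(z>.112)&(z<.128)),("stack",(z>.154)&(z<.170)),("die",(z>.044)&(z<.060)),("red",((H<6)|(H>174))&(S>150)&(V>80)&(z<.03)&(z>.014)),("stand",(z>.014)&(z<.027)),("low",(z>.08)&(z<.112)),("card",(z>.034)&(z<.044))):
        print(nm); blobs(w,m&ok)
c=np.load("top0.npz")["color"][40:260,180:480,::-1]; cv2.imwrite("pics/crop0.png",cv2.resize(c,(780,572),interpolation=cv2.INTER_CUBIC))
E
```

```text
top bench z 0.0023
tintop
 px [515.  96.] n 397 rect [ 733.8 -556.5] [299.4  27.2] 7.5 circ [ 735.4 -568.7] 149.7 z 0.1209 mean [ 722.8 -557.4]
 px [266.  57.] n 488 rect [811.4  70.1] [62.  62.1] 46.0 circ [812.1  71.1] 32.3 z 0.1209 mean [810.2  69.9]
 px [354.  55.] n 342 rect [ 821.4 -153.2] [  4.6 258.6] 1.6 circ [ 821.9 -153.2] 129.3 z 0.1205 mean [ 821.8 -153.1]
 px [168. 100.] n 318 rect [687.1 303.5] [  6.2 239.4] 24.3 circ [687.7 303.8] 119.7 z 0.1207 mean [687.6 302.4]
 px [ 55. 137.] n 557 rect [594.4 561.6] [ 21.1 263. ] 79.7 circ [595.4 567.3] 131.6 z 0.1194 mean [588.2 562.3]
 px [303.  99.] n 511 rect [699.7 -26.1] [61.9 62.3] 39.5 circ [700.3 -26.7] 32.3 z 0.1209 mean [698.7 -26.1]
 px [412. 124.] n 518 rect [ 641.8 -297.8] [61.1 63.3] 47.1 circ [ 642.2 -297.4] 32.1 z 0.121 mean [ 640.6 -296.9]
 px [433. 190.] n 563 rect [ 477.  -342.6] [62.  61.5] 50.3 circ [ 477.5 -343.1] 32.0 z 0.1211 mean [ 476.7 -341.8]
 px [340. 241.] n 591 rect [ 353.9 -121. ] [60.5 61.9] 90.0 circ [ 353.5 -120.8] 31.7 z 0.121 mean [ 353.1 -120.9]
stack
 px [352.  20.] n 597 rect [ 882.6 -150.
[... 14588 characters left out ...]
 -53.6] 54.7 z 0.0388 mean [788.6 -35.9]
 px [380. 200.] n 73 rect [ 354.3 -101.2] [33.3 63.3] 81.4 circ [ 352.3 -114.1] 31.9 z 0.0381 mean [353.8 -95.9]
 px [250. 216.] n 83 rect [689.3  -6.6] [63.  30.9] 25.8 circ [695.1 -18.7] 31.5 z 0.039 mean [690.5  -1. ]
 px [319. 220.] n 233 rect [511.3   5.4] [198.7  10.9] 10.9 circ [511.5   4.4] 99.4 z 0.0391 mean [511.3   4.3]
 px [213. 363.] n 173 rect [677.1 431.2] [92.5  7.4] 22.7 circ [677.4 430.6] 46.3 z 0.0397 mean [676.1 431. ]
 px [456. 386.] n 93 rect [223.9 441.6] [39.  18.3] 28.7 circ [226.7 436.6] 19.7 z 0.0351 mean [226.7 441.1]
 px [438. 395.] n 74 rect [262.5 461.8] [32.4 16.9] 9.5 circ [262.3 463. ] 16.4 z 0.0353 mean [261.1 461.3]
```

View pics/crop0.png

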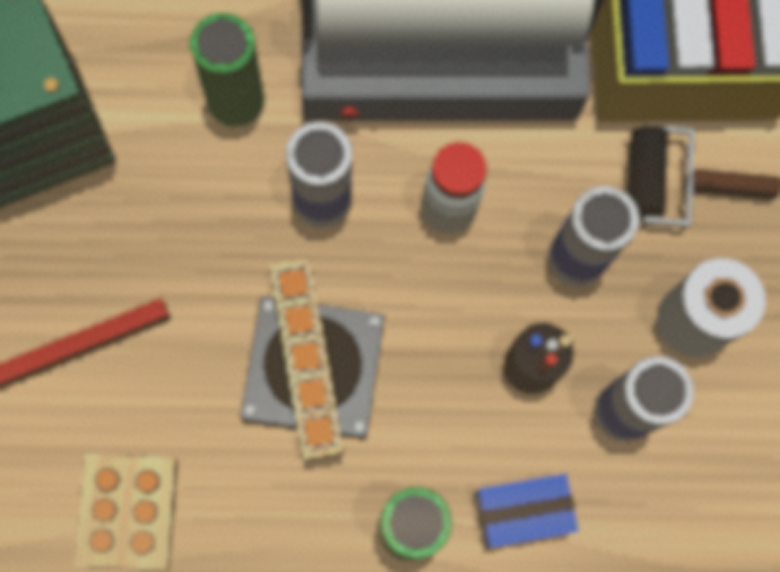

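The crop confirms the choice: plywood with orange foam at crop (305,360), lying across the grey stand. The blue-band tins are at crop (319,160), (600,225) and (650,400). I move to above the die's far half.

step_arm(
  linear=[
    [0.035, -0.0246, 0],
    [0.035, -0.0246, 0],
    [0.035, -0.0246, 0],
    [0.035, -0.0246, 0],
    [0.035, -0.0246, 0],
    [0.035, -0.0246, 0],
    [0.035, -0.0246, 0],
    [0.035, -0.0246, 0],
  ],
  angular=[
    [0, 0, 0],
    [0, 0, 0],
    [0, 0, 0],
    [0, 0, 0],
    [0, 0, 0],
    [0, 0, 0],
    [0, 0, 0],
    [0, 0, 0],
  ],
  grip=[1, 1, 1, 1, 1, 1, 1, 1],
)

```text
t: 0.9
tool_pos: [0.3465, -0.2563, 0.2311]
ee_rot: [[0.975, 0.222, -0.0], [0.222, -0.975, 0.0], [-0.0, -0.0, -1.0]]
force: [0.5, -1.5, -0.1]
opening: 1.001
grasp_force: 0.0
```

step_arm(
  linear=[
    [0.035, -0.0246, 0.01],
    [0.035, -0.0246, 0.01],
    [0.035, -0.0246, 0.01],
    [0.035, -0.0246, 0.01],
    [0.035, -0.0246, 0.01],
    [0.035, -0.0246, 0.01],
    [0.035, -0.0246, 0.01],
    [0, 0, 0],
  ],
  angular=[
    [0, 0, 0],
    [0, 0, 0],
    [0, 0, 0],
    [0, 0, 0],
    [0, 0, 0],
    [0, 0, 0],
    [0, 0, 0],
    [0, 0, 0.03],
  ],
  grip=[1, 1, 1, 1, 1, 1, 1, 1],
)

```text
t: 1.7
tool_pos: [0.549, -0.0319, 0.1593]
ee_rot: [[0.98, 0.197, -0.0], [0.197, -0.98, 0.002], [0.0, -0.002, -1.0]]
force: [0.1, -0.2, 0.5]
opening: 1.003
grasp_force: 0.0
```

step_arm(
  linear=[
    [0.0335, -0.0232, 0],
    [0, 0, 0.04],
    [0, 0, 0.04],
    [0, 0, 0.03],
    [0, 0, 0.015],
    [0, 0, 0.01],
    [0, 0, 0],
    [0, 0, 0],
  ],
  angular=[
    [0, 0, 0.004],
    [0, 0, 0],
    [0, 0, 0],
    [0, 0, 0],
    [0, 0, 0],
    [0, 0, 0],
    [0, 0, 0],
    [0, 0, 0],
  ],
  grip=[1, 1, 1, 1, 1, 1, 1, 0.6],
  squeeze=60,
)

```text
t: 2.5
tool_pos: [0.5754, -0.0067, 0.027]
ee_rot: [[0.982, 0.188, 0.001], [0.188, -0.982, -0.0], [0.001, 0.0, -1.0]]
force: [-0.3, 0.4, -0.7]
opening: 0.858
grasp_force: 0.0
```

```bash
python3 - <<'E'
from station import ctrl
import cv2,numpy as np
a=ctrl.camera("side")["color"][140:280,220:420,::-1]; b=ctrl.camera("wrist")["color"][:,:,::-1]
a=cv2.resize(a,(400,280),interpolation=cv2.INTER_CUBIC); b=cv2.resize(b,(400,250))
cv2.imwrite("pics/g1.png",np.vstack([a,b]))
E
```

```text
(no output)
```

View pics/g1.png

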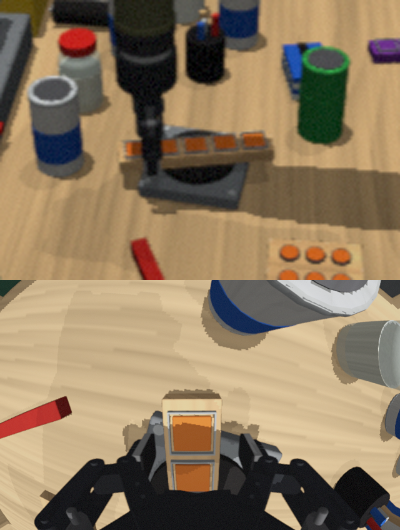

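The fingers straddle the die near its far end (wrist view: die 162–222, fingers about 150–245). I close and lift.

step_arm(
  linear=[
    [0, -0.003, 0.003],
    [0, 0, 0],
    [0, 0, 0],
    [0, 0, 0],
    [0, 0, 0],
    [0, 0, -0.02],
    [0, 0, -0.03],
    [0, 0, -0.04],
  ],
  angular=[
    [0, 0, 0],
    [0, 0, 0],
    [0, 0, 0],
    [0, 0, 0],
    [0, 0, 0],
    [0, 0, 0],
    [0, 0, 0],
    [0, 0, 0],
  ],
  grip=[0.3, 0.2, 0.2, 0.2, 0.2, 0.2, 0.2, 0.2],
  squeeze=70,
)

```text
t: 3.4
tool_pos: [0.5719, -0.0034, 0.112]
ee_rot: [[0.982, 0.189, -0.006], [0.189, -0.982, -0.0], [-0.006, -0.001, -1.0]]
force: [0.7, -0.3, -1.4]
opening: 0.459
grasp_force: 70.7
```

step_arm(
  linear=[
    [0, 0, -0.045],
    [0.02, -0.0388, -0.007],
    [0.02, -0.0388, -0.007],
    [0.02, -0.0388, -0.007],
    [0.02, -0.0388, -0.007],
    [0.02, -0.0388, -0.007],
    [0.02, -0.0388, -0.007],
    [0.02, -0.0388, -0.007],
  ],
  angular=[
    [0, 0, 0],
    [0, 0, 0],
    [0, 0, 0],
    [0, 0, 0],
    [0, 0, 0],
    [0, 0, 0],
    [0, 0, 0],
    [0, 0, 0],
  ],
  grip=[0.2, 0.2, 0.2, 0.2, 0.2, 0.2, 0.2, 0.2],
)

```text
t: 4.2
tool_pos: [0.6688, 0.2315, 0.2099]
ee_rot: [[0.952, 0.305, -0.019], [0.305, -0.951, 0.05], [-0.003, -0.053, -0.999]]
force: [0.9, -0.4, -2.1]
opening: 0.459
grasp_force: 70.7
```

step_arm(
  linear=[
    [0, 0, 0],
    [0, 0, 0],
    [0, 0, 0],
    [0, 0, 0],
    [0, 0, 0],
    [0, 0, 0],
    [0, 0, 0],
    [0, 0, 0],
  ],
  angular=[
    [0, 0, -0.117],
    [0, 0, -0.117],
    [0, 0.131, 0],
    [0, 0.131, 0],
    [0, 0.131, 0],
    [0, 0.131, 0],
    [0, 0.131, 0],
    [0, 0.131, 0],
  ],
  grip=[0.2, 0.2, 0.2, 0.2, 0.2, 0.2, 0.2, 0.2],
)

```text
t: 5.0
tool_pos: [0.668, 0.2302, 0.2095]
ee_rot: [[0.635, 0.515, 0.576], [0.34, -0.855, 0.391], [0.694, -0.053, -0.718]]
force: [1.1, 0.3, -2.9]
opening: 0.454
grasp_force: 70.8
```

```bash
cat > rk.py <<'E'
from station import ctrl
from h import *
a=np.deg2rad(24.35); O=np.array([.5375,.2353,0]); Rr=np.array([[np.cos(a),-np.sin(a),0],[np.sin(a),np.cos(a),0],[0,0,1]])
def look(name,png=True):
    o=ctrl.get_obs(); print('t',o["t"],'tcp rack mm',((o["tool_pos"]-O)@Rr*1000).round(1),'R rack',(Rr.T@o["ee_rot"]).round(3).tolist(),'F',np.round(o["force"],1),'q',np.round(o["q"],1))
    ims=[]
    for n in("side","top"):
        c=ctrl.camera(n); w=xyz(c); hsv=cv2.cvtColor(c["color"],cv2.COLOR_RGB2HSV)
        H,S,V=[hsv[...,i].astype(int) for i in range(3)]
        r=((w-O)@Rr)*1000
        m=(H>3)&(H<16)&(S>170)&(V>120)&(r[...,0]>-60)&(r[...,0]<200)&(abs(r[...,1])<120)&(r[...,2]>20)
        q=r[m]; 
        if len(q)>30:
            ce=np.median(q,0); u,s,v=np.linalg.svd(q-q.mean(0),full_matrices=False); d=v[0]*np.sign(v[0][0]); t=(q-q.mean(0))@d
            nn=v[2]*np.sign(v[2][2])
            print(n,len(q),'mean',q.mean(0).round(1),'dir',d.round(3),'pitch',np.rad2deg(np.arcsin(d[2])).round(1),'normal',nn.round(3),'t range',np.percentile(t,[1,99]).round(1),'ends',(q.mean(0)+np.outer(np.percentile(t,[1,99]),d)).round(1).tolist())
        ims.append(c["color"][:,:,::-1])
    s=cv2.resize(ims[0][160:380,120:420],(600,440),interpolation=cv2.INTER_CUBIC); 
    if png: cv2.imwrite(f"pics/{name}.png",s)
E
python3 -c "
from rk import *
look('lean1')"
```

```text
t 5.0 tcp rack mm [116.8 -58.5 209.5] R rack [[0.719, 0.117, 0.686], [0.048, -0.992, 0.119], [0.694, -0.053, -0.718]] F [ 1.1  0.3 -2.9] q [ 12.2  11.2 -36.6   0.3  15.1 168.2]
side 53 mean [ 71.2 -36.3 176.1] dir [ 0.476 -0.303  0.825] pitch 55.6 normal [-0.871 -0.034  0.49 ] t range [-211.9   90.8] ends [[-29.7, 27.9, 1.2], [114.5, -63.7, 251.0]]
top 58 mean [106.8 -60.5 235.3] dir [ 0.102 -0.995 -0.015] pitch -0.9 normal [-0.7   -0.083  0.709] t range [-9.3  9.1] ends [[105.8, -51.3, 235.4], [107.7, -69.5, 235.1]]
```

View pics/lean1.png

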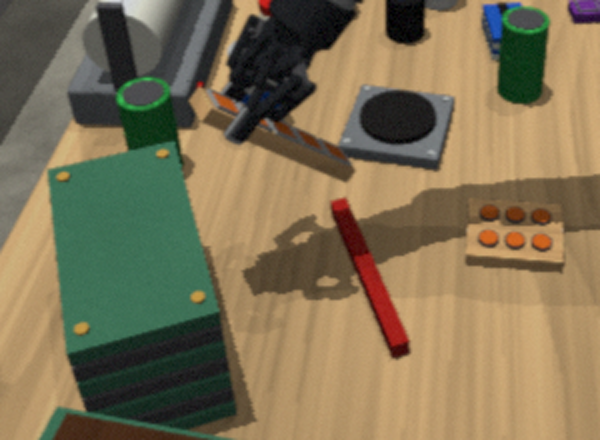

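The side view shows the die held tilted at about 45° near (270,130), short of the bar, with the pad clear. Joint 6 is near its limit, so I will place it at rack y≈−55. First I compute the correction.

```bash
cat > mv.py <<'E'
from rk import *
from scipy.spatial.transform import Rotation as Ro
def todie(th,y,up,s=59.5,b=6,dx=0):
    th=np.deg2rad(th);c,si=np.cos(th),np.sin(th)
    p=np.array([22*si+dx+(100+s)*c+b*si,y,(100+s)*si-b*c+up])
    return p,np.array([[c,0,si],[0,-1,0],[si,0,-c]])
def delta(p,R):
    o=ctrl.get_obs(); Rc=Rr.T@o["ee_rot"]; pc=(o["tool_pos"]-O)@Rr*1000
    print('target rack',p.round(1),'tool shift m',(Rc.T@(p-pc)/1000).round(4),'rotvec',Ro.from_matrix(Rc.T@R).as_rotvec().round(4))
E
python3 -c "
from mv import *
delta(*todie(46,-55,60))"
```

```text
target rack [130.9 -55.  170.6] tool shift m [-0.0021  0.0022  0.0365] rotvec [-0.1222  0.0589  0.0418]
```

step_arm(
  linear=[
    [-0.001, 0.001, 0.018],
    [-0.001, 0.001, 0.018],
    [0, 0, 0],
    [0, 0, 0],
    [0, 0, 0],
  ],
  angular=[
    [0, 0, 0],
    [0, 0, 0],
    [-0.061, 0.0295, 0.021],
    [-0.061, 0.0295, 0.021],
    [0, 0, 0],
  ],
  grip=[0.2, 0.2, 0.2, 0.2, 0.2],
)

```text
t: 5.6
tool_pos: [0.69, 0.2442, 0.1812]
ee_rot: [[0.621, 0.416, 0.664], [0.287, -0.91, 0.301], [0.729, 0.003, -0.684]]
force: [0.1, -0.2, -1.8]
opening: 0.454
grasp_force: 71.1
```

```bash
python3 -c "
from mv import *
delta(*todie(46,-55,60))
delta(*todie(46,-55,5,dx=3))
look('lean2')
c=ctrl.camera('side'); w=xyz(c); r=((w-O)@Rr)*1000
hsv=cv2.cvtColor(c['color'],cv2.COLOR_RGB2HSV)
m=(r[...,2]>45)&(r[...,2]<150)&(abs(r[...,1]+55)<35)&(r[...,0]>-40)&(r[...,0]<120)&(hsv[...,2]>70)
q=r[m]; 
# side face (y = -35) vs: print lowest points
i=np.argsort(q[:,2])[:15]; print(len(q),q[i].round(0).tolist())
"
```

```text
target rack [130.9 -55.  170.6] tool shift m [-0.0158  0.0001 -0.0013] rotvec [-0.0003 -0.0142  0.0049]
target rack [133.9 -55.  115.6] tool shift m [-0.0538 -0.      0.0386] rotvec [-0.0003 -0.0142  0.0049]
t 5.6 tcp rack mm [142.6 -54.8 181.2] R rack [[0.684, 0.004, 0.729], [0.005, -1.0, 0.0], [0.729, 0.003, -0.684]] F [ 0.1 -0.2 -1.8] q [ 17.2  14.6 -40.8 -12.    5.2 174.8]
side 72 mean [ 92.8 -36.  162. ] dir [ 0.598 -0.267  0.755] pitch 49.1 normal [-0.787 -0.017  0.617] t range [-207.7   79.1] ends [[-31.5, 19.4, 5.0], [140.1, -57.1, 221.7]]
top 85 mean [134.4 -56.4 211.9] dir [0.608 0.059 0.792] pitch 52.4 normal [-0.793  0.007  0.609] t range [-44.2  12.4] ends [[107.5, -59.0, 176.9], [141.9, -55.7, 221.8]]
556 [[29.0, -39.0, 75.0], [30.0, -35.0, 75.0], [27.0, -37.0, 76.0], [33.0, -38.0, 77.0], [31.0, -37.0, 77.0], [24.0, -37.0, 78.0], [21.0, -39.0, 78.0], [28.0, -39.0, 78.0], [27.0, -37.0, 79.0], [24.0, -38.0, 80.0], [33.0, -38.0, 80.0], [31.0, -36.0, 82.0], [27.0, -37.0, 82.0], [29.0, -38.0, 82.0], [33.0, -39.0, 82.0]]
```

View pics/lean2.png

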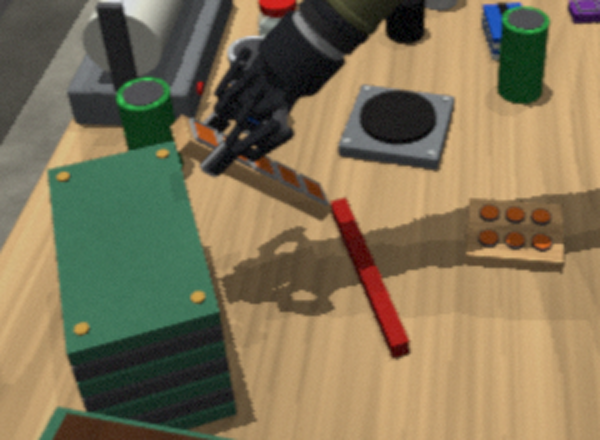

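The foot end is seen at about (328,210), just stack-side of the bar and about 70 mm up, as the geometry predicts. I go steeper (50°) and lower it to just above the bench.

step_arm(
  linear=[
    [0, 0, 0],
    [-0.0173, 0, 0.01],
    [-0.0173, 0, 0.01],
    [-0.0173, 0, 0.01],
    [0, 0, 0],
  ],
  angular=[
    [0, 0.056, 0.005],
    [0, 0, 0],
    [0, 0, 0],
    [0, 0, 0],
    [0, 0, 0],
  ],
  grip=[0.2, 0.2, 0.2, 0.2, 0.2],
)

```text
t: 6.25
tool_pos: [0.6798, 0.2372, 0.1194]
ee_rot: [[0.589, 0.41, 0.697], [0.263, -0.912, 0.314], [0.764, -0.001, -0.645]]
force: [-0.4, -0.9, -1.8]
opening: 0.456
grasp_force: 71.0
```

```bash
cat > foot.py <<'E'
from mv import *
def foot():
    delta(*todie(50,-55,0,dx=2)); delta(*todie(46,-55,0,dx=1))
    o=ctrl.get_obs(); R=Rr.T@o["ee_rot"]; p=(o["tool_pos"]-O)@Rr*1000
    print('F',o["force"].round(1),'theta',np.rad2deg(np.arcsin(R[2,0])).round(2),'pred foot under corner',(p+R@[-159.5,0,-6]).round(1),'foam corner',(p+R@[-159.5,0,-28]).round(1),'upper',(p+R@[40.5,0,-6]).round(1),'grip',o['opening'],o['grasp_force'])
E
python3 -c "
from foot import *
foot()"
```

```text
target rack [126.  -55.  118.3] tool shift m [-0.0037 -0.0019 -0.0027] rotvec [ 0.0011  0.0027 -0.0027]
target rack [131.9 -55.  110.6] tool shift m [-0.0058 -0.0019  0.0069] rotvec [ 0.001  -0.0672 -0.0028]
F [-0.4 -0.9 -1.8] theta 49.85 pred foot under corner [ 23.  -56.5   1.4] foam corner [  6.2 -56.5  15.6] upper [151.9 -57.1 154.3] grip 0.4559526354977101 70.97943395376205
```

step_arm(
  linear=[
    [-0.0029, 0, -0.0018],
    [-0.0029, 0, -0.0018],
    [0, 0, 0],
  ],
  angular=[
    [0, 0, 0],
    [0, 0, 0],
    [0, 0, 0],
  ],
  grip=[0.2, 0.2, 0.2],
)

```text
t: 6.55
tool_pos: [0.6758, 0.2357, 0.1225]
ee_rot: [[0.582, 0.41, 0.702], [0.262, -0.912, 0.316], [0.77, -0.0, -0.638]]
force: [-0.1, 0.8, -1.7]
opening: 0.457
grasp_force: 71.0
```

```bash
python3 -c "
from foot import *
foot()"
```

```text
target rack [126.  -55.  118.3] tool shift m [-0.0033 -0.0017  0.0025] rotvec [ 0.0016 -0.0063 -0.0017]
target rack [131.9 -55.  110.6] tool shift m [-0.0054 -0.0017  0.0121] rotvec [ 0.0015 -0.0761 -0.0017]
F [-0.1  0.8 -1.7] theta 50.36 pred foot under corner [ 19.7 -56.4   3.5] foam corner [  2.8 -56.4  17.5] upper [147.3 -56.7 157.5] grip 0.4569595857014429 70.99438637495041
```

step_arm(
  linear=[
    [-0.002, 0, 0.0004],
    [-0.002, 0, 0.0004],
    [0, 0, 0],
  ],
  angular=[
    [0, 0, 0],
    [0, 0, 0],
    [0, 0, 0],
  ],
  grip=[0.2, 0.2, 0.2],
)

```text
t: 6.85
tool_pos: [0.6745, 0.2353, 0.119]
ee_rot: [[0.581, 0.411, 0.703], [0.261, -0.912, 0.317], [0.771, -0.0, -0.637]]
force: [0.6, 0.2, 2.1]
opening: 0.458
grasp_force: 71.2
```

step_arm(
  linear=[
    [-0.0014, 0, 0.0012],
    [0, 0, 0],
  ],
  angular=[
    [0, 0, 0],
    [0, 0, 0],
  ],
  grip=[0.2, 0.2],
)

```text
t: 7.05
tool_pos: [0.6754, 0.2357, 0.1182]
ee_rot: [[0.579, 0.411, 0.704], [0.261, -0.912, 0.317], [0.772, -0.0, -0.635]]
force: [-0.2, 0.3, 6.3]
opening: 0.456
grasp_force: 71.7
```

```bash
python3 -c "
from foot import *
foot()"
```

```text
target rack [126.  -55.  118.3] tool shift m [ 0.0002 -0.0015  0.    ] rotvec [ 0.0014 -0.0099 -0.0013]
target rack [131.9 -55.  110.6] tool shift m [-0.002  -0.0015  0.0096] rotvec [ 0.0013 -0.0797 -0.0013]
F [-0.2  0.3  6.3] theta 50.57 pred foot under corner [ 19.9 -56.3  -1.2] foam corner [  2.9 -56.2  12.8] upper [146.9 -56.5 153.3] grip 0.4563394999331339 71.65680795907974
```

step_arm(
  linear=[
    [-0.0006, 0, -0.0014],
    [-0.0012, 0, -0.0015],
    [0, 0, 0],
  ],
  angular=[
    [0, 0, 0],
    [0, 0, 0],
    [0, 0, 0],
  ],
  grip=[0.2, 0.2, 0.2],
)

```text
t: 7.35
tool_pos: [0.673, 0.2346, 0.1194]
ee_rot: [[0.578, 0.411, 0.705], [0.26, -0.912, 0.318], [0.773, 0.0, -0.634]]
force: [3.4, 1.8, 5.1]
opening: 0.456
grasp_force: 71.2
```

```bash
python3 -c "
from foot import *
foot()"
```

```text
target rack [126.  -55.  118.3] tool shift m [ 0.001  -0.0015  0.0029] rotvec [ 0.0014 -0.0115 -0.001 ]
target rack [131.9 -55.  110.6] tool shift m [-0.0012 -0.0015  0.0124] rotvec [ 0.0014 -0.0813 -0.0011]
F [3.4 1.8 5.1] theta 50.66 pred foot under corner [ 17.4 -56.3  -0.2] foam corner [  0.3 -56.3  13.8] upper [144.1 -56.6 154.5] grip 0.45569091729006606 71.16988152265549
```

```bash
python3 -c "
from foot import *
for th in (47,43.3): delta(*todie(th,-56,0.3,dx=0.5))"
```

```text
target rack [129.8 -56.  112.9] tool shift m [-0.0008 -0.0005  0.0093] rotvec [ 0.0014 -0.0639 -0.0011]
target rack [135.8 -56.  105.3] tool shift m [-0.0028 -0.0005  0.0187] rotvec [ 0.0013 -0.1285 -0.0011]
```

step_arm(
  linear=[
    [-0.0005, 0, 0.0047],
    [-0.0005, 0, 0.0047],
    [-0.0005, 0, 0.0047],
    [-0.0005, 0, 0.0047],
    [0, 0, 0],
  ],
  angular=[
    [0, -0.032, 0],
    [0, -0.032, 0],
    [0, -0.032, 0],
    [0, -0.032, 0],
    [0, 0, 0],
  ],
  grip=[0.2, 0.2, 0.2, 0.2, 0.2],
)

```text
t: 7.85
tool_pos: [0.6846, 0.2397, 0.1044]
ee_rot: [[0.665, 0.411, 0.624], [0.299, -0.912, 0.281], [0.685, 0.0, -0.729]]
force: [3.5, 2.1, 4.7]
opening: 0.458
grasp_force: 71.2
```

```bash
python3 -c "
from foot import *
foot(); look('lean3')"
```

```text
target rack [126.  -55.  118.3] tool shift m [ 0.0024 -0.0016 -0.0168] rotvec [ 0.0015  0.1185 -0.0012]
target rack [131.9 -55.  110.6] tool shift m [ 0.0014 -0.0016 -0.0071] rotvec [ 0.0015  0.0487 -0.0012]
F [3.5 2.1 4.7] theta 43.21 pred foot under corner [ 15.4 -56.4  -0.4] foam corner [  0.4 -56.4  15.6] upper [161.2 -56.7 136.5] grip 0.457770430193955 71.23298764228821
t 7.85 tcp rack mm [135.8 -56.6 104.4] R rack [[0.729, -0.002, 0.685], [-0.001, -1.0, -0.001], [0.685, 0.0, -0.729]] F [3.5 2.1 4.7] q [ 17.2  21.  -43.4 -17.3   4.8 174.8]
side 77 mean [100.2 -48.6 114.4] dir [ 0.766 -0.192  0.613] pitch 37.8 normal [-0.629 -0.031  0.776] t range [-173.8   49.3] ends [[-33.0, -15.3, 7.8], [137.9, -58.1, 144.7]]
top 65 mean [124.4 -58.8 132. ] dir [0.775 0.155 0.612] pitch 37.8 normal [-0.625  0.047  0.779] t range [-181.7   18.1] ends [[-16.5, -87.0, 20.8], [138.4, -56.0, 143.1]]
```

View pics/lean3.png

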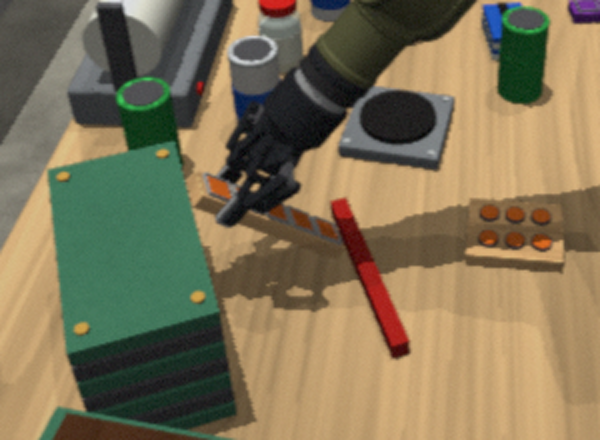

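The foot meets the bar near (335,238), and the upper end is about 2 mm off the stack's front face. I ease it down, release, and back out along the tool axis.

step_arm(
  linear=[
    [-0.0003, 0, 0.002],
    [0, 0, 0],
    [0, 0, 0],
    [0, 0, 0],
    [0, 0, 0],
    [0, 0, 0],
  ],
  angular=[
    [0, -0.012, 0],
    [0, 0, 0],
    [0, 0, 0],
    [0, 0, 0],
    [0, 0, 0],
    [0, 0, 0],
  ],
  grip=[0.2, 0.5, 0.55, 0.65, 0.75, 0.75],
)

```text
t: 8.55
tool_pos: [0.6819, 0.2388, 0.0993]
ee_rot: [[0.676, 0.41, 0.612], [0.304, -0.912, 0.276], [0.671, -0.001, -0.741]]
force: [0.4, -1.3, 0.4]
opening: 0.752
grasp_force: 0.0
```

step_arm(
  linear=[
    [0, 0, -0.005],
    [0, 0, -0.015],
    [0, 0, -0.03],
    [0, 0, -0.04],
    [0, 0, -0.04],
    [0, 0, 0],
  ],
  angular=[
    [0, 0, 0],
    [0, 0, 0],
    [0, 0, 0],
    [0, 0, 0],
    [0, 0, 0],
    [0, 0, 0],
  ],
  grip=[0.75, 0.75, 0.75, 1, 1, 1],
)

```text
t: 9.15
tool_pos: [0.6026, 0.2027, 0.2014]
ee_rot: [[0.671, 0.41, 0.617], [0.302, -0.912, 0.277], [0.677, 0.0, -0.736]]
force: [1.6, 0.5, 0.1]
opening: 0.998
grasp_force: 0.0
```

```bash
python3 -c "
from mv import *
look('lean4')
c=ctrl.camera('top'); w=xyz(c); r=((w-O)@Rr)*1000
m=(r[...,2]>30)&(r[...,2]<156)&(abs(r[...,1]+56)<30)&(r[...,0]>-5)&(r[...,0]<155)
q=r[m]; print(len(q),'top pts min/max',np.percentile(q,[1,50,99],axis=0).round(1).tolist(), 'fit z=ax+b',np.polyfit(q[:,0],q[:,2],1).round(2), 'angle',np.rad2deg(np.arctan(np.polyfit(q[:,0],q[:,2],1)[0])).round(1))
ctop=c
o=ctrl.get_obs(); print(o['tool_pos'].round(4),o['q'].round(1))
z=w[...,2];ok=(abs(w[...,0]-.51)<.09)&(abs(w[...,1]+.015)<.09)
for n in('top','side'):
    c=ctrl.camera(n); w=xyz(c); z=w[...,2];ok=(abs(w[...,0]-.51)<.09)&(abs(w[...,1]+.015)<.09)
    print('stand');blobs(w,ok&(z>.012)&(z<.04),100); print('pad');blobs(w,ok&(c['color'].max(-1)<70)&(z>.024),100)
"
```

```text
t 9.15 tcp rack mm [ 45.8 -56.5 201.4] R rack [[0.736, -0.003, 0.677], [-0.002, -1.0, -0.002], [0.677, 0.0, -0.736]] F [1.6 0.5 0.1] q [ 15.7   4.5 -45.5  -2.3   5.7 173.7]
side 282 mean [ 74.4 -50.7  86.4] dir [ 0.754 -0.156  0.638] pitch 39.6 normal [-0.654 -0.091  0.751] t range [-132.4   86.2] ends [[-25.5, -30.1, 1.9], [139.4, -64.1, 141.3]]
top 150 mean [103.4 -58.3 108.5] dir [0.74  0.031 0.672] pitch 42.2 normal [-0.672 -0.013  0.74 ] t range [-119.3   49.1] ends [[15.1, -61.9, 28.4], [139.7, -56.8, 141.5]]
731 top pts min/max [[18.6, -78.4, 31.6], [116.1, -61.8, 116.5], [152.9, -38.5, 147.5]] fit z=ax+b [ 0.89 13.95] angle 41.7
[0.6033 0.2032 0.1969] [ 15.7   5.  -45.5  -2.5   5.7 173.7]
stand
 px [300. 181.] n 2362 rect [515.6 -21.5] [130.1 130.5] 82.7 circ [514.3 -21. ] 89.4 z 0.0233 mean [512.8 -21.8]
pad
stand
 px [322. 224.] n 1427 rect [512.5 -20.4] [135.6 130.3] 82.0 circ [513.3 -18.3] 88.9 z 0.024 mean [ 5.039e+02 -5.000e-01]
pad
 px [321. 219.] n 661 rect [504.6 -14.5] [98.7 79.2] 67.8 circ [513.  -18.4] 50.1 z 0.0313 mean [507.4 -12. ]
```

View pics/lean4.png

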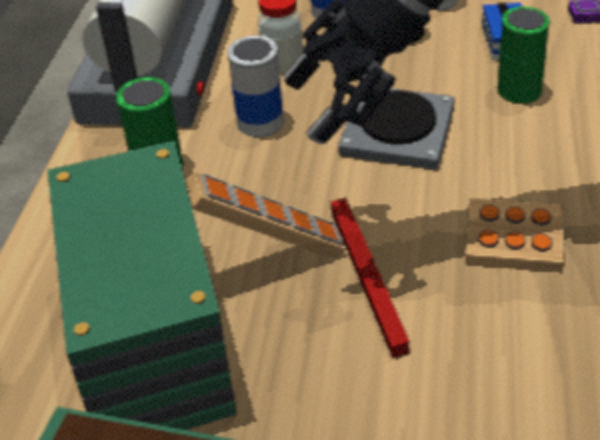

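The die leans at 42°, foam out, foot at the bar (340,240) and upper end on the stack (200,190). The pad is clear, with the stand centre at about (514, −20). Next I go upright and move above the tin nearest the laminator.

step_arm(
  linear=[
    [0, 0, 0],
    [0, 0, 0],
    [0, 0, 0],
    [0, 0, 0],
    [0, 0, 0],
    [0, 0, 0],
  ],
  angular=[
    [0, -0.124, 0],
    [0, -0.124, 0],
    [0, -0.124, 0],
    [0, -0.124, 0],
    [0, -0.124, 0],
    [0, -0.124, 0],
  ],
  grip=[1, 1, 1, 1, 1, 1],
)

```text
t: 10.0
tool_pos: [0.6041, 0.2037, 0.1955]
ee_rot: [[0.912, 0.411, -0.001], [0.411, -0.912, 0.0], [-0.001, -0.001, -1.0]]
force: [1.6, 1.3, -0.1]
opening: 1.003
grasp_force: 0.0
```

step_arm(
  linear=[
    [0, 0.041, 0],
    [0, 0.041, 0],
    [0, 0.041, 0],
    [0, 0.041, 0],
    [0, 0.041, 0],
    [0, 0.041, 0],
    [0, 0, 0],
  ],
  angular=[
    [0, 0, 0],
    [0, 0, 0],
    [0, 0, 0],
    [0, 0, 0],
    [0, 0, 0],
    [0, 0, 0],
    [0, 0, 0],
  ],
  grip=[1, 1, 1, 1, 1, 1, 1],
)

```text
t: 10.7
tool_pos: [0.7064, -0.0262, 0.1928]
ee_rot: [[0.914, 0.405, 0.002], [0.405, -0.914, 0.0], [0.002, 0.001, -1.0]]
force: [-0.0, 1.2, -0.2]
opening: 1.003
grasp_force: 0.0
```

```bash
cat > t.py <<'E'
from station import ctrl
import numpy as np,sys
from scipy.spatial.transform import Rotation as Ro
x,y,z,h=[float(v) for v in sys.argv[1:5]]
o=ctrl.get_obs();R=o["ee_rot"];a=np.deg2rad(h);T=np.array([[np.cos(a),np.sin(a),0],[np.sin(a),-np.cos(a),0],[0,0,-1]])
print('pos',o["tool_pos"].round(4),'shift',(R.T@(np.array([x,y,z])-o["tool_pos"])).round(4),'shift if upright',(T.T@(np.array([x,y,z])-o["tool_pos"])).round(4),'rot',Ro.from_matrix(R.T@T).as_rotvec().round(4),'F',o["force"].round(2),'q',o['q'].round(0),'eff',o['joint_efforts'].round(2))
E
python3 t.py .6987 -.0257 .07 24.35
```

```text
pos [ 0.7064 -0.0262  0.1928] shift [-0.0071 -0.0037  0.1227] shift if upright [-0.0068 -0.0037  0.1228] rot [ 0.0006 -0.0018 -0.008 ] F [-0.02  1.21 -0.21] q [ -2.  34.  18.  73.   0. 154.] eff [ -1.26 -59.21  26.71  -0.12  -0.25  -0.19]
```

step_arm(
  linear=[
    [-0.007, -0.0037, 0],
    [0, 0, 0.04],
    [0, 0, 0.04],
    [0, 0, 0.03],
    [0, 0, 0.013],
    [0, 0, 0],
    [0, 0, 0],
    [0, 0, 0],
  ],
  angular=[
    [0, 0, 0],
    [0, 0, 0],
    [0, 0, 0],
    [0, 0, 0],
    [0, 0, 0],
    [0, 0, 0],
    [0, 0, 0],
    [0, 0, 0],
  ],
  grip=[1, 1, 1, 1, 1, 0.9, 0.8, 0.75],
  squeeze=40,
)

```text
t: 11.5
tool_pos: [0.6985, -0.0199, 0.0753]
ee_rot: [[0.912, 0.411, 0.007], [0.411, -0.912, 0.002], [0.008, 0.001, -1.0]]
force: [-0.4, -0.7, -2.0]
opening: 0.757
grasp_force: 22.0
```

step_arm(
  linear=[
    [0, 0, 0],
    [0, 0, 0],
    [0, 0, 0],
    [0, 0, 0],
  ],
  angular=[
    [0, 0, 0],
    [0, 0, 0],
    [0, 0, 0],
    [0, 0, 0],
  ],
  grip=[0.7, 0.65, 0.6, 0.6],
)

```text
t: 11.9
tool_pos: [0.6983, -0.0201, 0.0751]
ee_rot: [[0.912, 0.41, 0.007], [0.41, -0.912, 0.003], [0.008, 0.0, -1.0]]
force: [-0.3, 0.4, 6.4]
opening: 0.751
grasp_force: 43.2
```

```bash
python3 t.py .6987 -.0257 .07 24.35
```

```text
pos [ 0.6983 -0.0201  0.0751] shift [-0.002   0.0053  0.0051] shift if upright [-0.0019  0.0053  0.0051] rot [ 0.0003 -0.0076 -0.0023] F [-0.27  0.4   6.37] q [ -2.  37.   4.  57.   0. 154.] eff [-1.300e-01 -5.486e+01  2.198e+01 -2.100e-01 -2.600e-01  1.000e-02]
```

step_arm(
  linear=[
    [0, 0, -0.01],
    [0, 0, -0.01],
    [0, 0, 0],
    [0, 0, 0],
    [0, 0, 0],
  ],
  angular=[
    [0, 0, 0],
    [0, 0, 0],
    [0, 0, 0],
    [0, 0, 0],
    [0, 0, 0],
  ],
  grip=[0.6, 0.6, 0.6, 0.6, 0.6],
)

```text
t: 12.4
tool_pos: [0.6965, -0.0203, 0.0926]
ee_rot: [[0.912, 0.41, 0.003], [0.41, -0.912, 0.002], [0.003, -0.001, -1.0]]
force: [-0.8, 0.4, -1.9]
opening: 0.745
grasp_force: 43.8
```

```bash
python3 t.py .6987 -.0257 .07 24.35
```

```text
pos [ 0.6965 -0.0203  0.0926] shift [-0.0003  0.0059  0.0226] shift if upright [-0.0002  0.0059  0.0226] rot [-0.001  -0.0034 -0.0022] F [-0.83  0.37 -1.92] q [ -2.  36.   5.  59.   0. 154.] eff [-1.000e-02 -6.034e+01  2.516e+01 -5.000e-02  1.000e-02  0.000e+00]
```

It weighs only about 2 N less tool noise, so it is empty. I set it back at its measured spot.

step_arm(
  linear=[
    [0.0018, 0.0058, 0],
    [0, 0, 0.008],
    [0, 0, 0.005],
    [0, 0, 0.002],
    [0, 0, 0],
  ],
  angular=[
    [0, 0, 0],
    [0, 0, 0],
    [0, 0, 0],
    [0, 0, 0],
    [0, 0, 0],
  ],
  grip=[0.6, 0.6, 0.6, 0.6, 0.6],
)

```text
t: 12.9
tool_pos: [0.7002, -0.0247, 0.077]
ee_rot: [[0.912, 0.41, 0.002], [0.41, -0.912, 0.002], [0.002, -0.002, -1.0]]
force: [-0.9, 0.9, -1.6]
opening: 0.75
grasp_force: 43.8
```

```bash
python3 t.py .7005 -.0249 .0751 24.35
```

```text
pos [ 0.7002 -0.0247  0.077 ] shift [0.0002 0.0003 0.0019] shift if upright [0.0002 0.0003 0.0019] rot [-0.0015 -0.0024 -0.0022] F [-0.85  0.91 -1.55] q [ -2.  37.   5.  58.   0. 154.] eff [-5.000e-02 -6.032e+01  2.459e+01 -9.000e-02  1.000e-02  0.000e+00]
```

step_arm(
  linear=[
    [0, 0, 0.002],
    [0, 0, 0.0005],
    [0, 0, 0],
    [0, 0, 0],
    [0, 0, 0],
    [0, 0, 0],
    [0, 0, 0],
  ],
  angular=[
    [0, 0, 0],
    [0, 0, 0],
    [0, 0, 0],
    [0, 0, 0],
    [0, 0, 0],
    [0, 0, 0],
    [0, 0, 0],
  ],
  grip=[0.6, 0.6, 0.78, 0.82, 0.9, 1, 1],
)

```text
t: 13.6
tool_pos: [0.7011, -0.0248, 0.0758]
ee_rot: [[0.912, 0.41, 0.004], [0.41, -0.912, 0.002], [0.004, -0.001, -1.0]]
force: [-0.1, 0.9, 0.4]
opening: 1.002
grasp_force: 0.0
```

step_arm(
  linear=[
    [0, 0, -0.02],
    [0, 0, -0.04],
    [0, 0, -0.04],
    [0, 0, -0.03],
    [0, 0, 0],
  ],
  angular=[
    [0, 0, 0],
    [0, 0, 0],
    [0, 0, 0],
    [0, 0, 0],
    [0, 0, 0],
  ],
  grip=[1, 1, 1, 1, 1],
)

```text
t: 14.1
tool_pos: [0.7035, -0.0252, 0.2118]
ee_rot: [[0.912, 0.41, 0.014], [0.41, -0.912, 0.002], [0.014, 0.004, -1.0]]
force: [0.6, -0.4, -0.1]
opening: 0.998
grasp_force: 0.0
```

```bash
python3 t.py .6407 -.2966 .20 24.35
```

```text
pos [ 0.7035 -0.0252  0.2118] shift [-0.1688  0.2217  0.0104] shift if upright [-0.1692  0.2214  0.0118] rot [ 0.004  -0.0135 -0.0022] F [ 0.65 -0.43 -0.11] q [ -2.  33.  18.  74.   0. 154.] eff [-1.000e-02 -5.652e+01  2.534e+01  6.100e-01  1.000e-02 -0.000e+00]
```

step_arm(
  linear=[
    [-0.0242, 0.0317, 0],
    [-0.0242, 0.0317, 0],
    [-0.0242, 0.0317, 0],
    [-0.0242, 0.0317, 0],
    [-0.0242, 0.0317, 0],
    [-0.0242, 0.0317, 0],
    [-0.0242, 0.0317, 0],
    [0, 0, 0.01],
  ],
  angular=[
    [0, -0.006, 0],
    [0, -0.006, 0],
    [0, 0, 0],
    [0, 0, 0],
    [0, 0, 0],
    [0, 0, 0],
    [0, 0, 0],
    [0, 0, 0],
  ],
  grip=[1, 1, 1, 1, 1, 1, 1, 1],
)

```text
t: 14.9
tool_pos: [0.6358, -0.3025, 0.1964]
ee_rot: [[0.914, 0.405, -0.006], [0.405, -0.914, -0.005], [-0.008, 0.002, -1.0]]
force: [0.0, 0.3, 0.4]
opening: 0.999
grasp_force: 0.0
```

```bash
python3 t.py .6407 -.2966 .07 24.35; python3 -c "
from h import *
from station import ctrl
for n in('top','side'):
    c=ctrl.camera(n); w=xyz(c); z=w[...,2]; ok=(abs(w[...,0]-.7)<.06)&(abs(w[...,1]+.026)<.06)
    blobs(w,ok&(z>.112)&(z<.128))"
```

```text
pos [ 0.6358 -0.3025  0.1964] shift [ 0.0079 -0.0037  0.1263] shift if upright [ 0.0069 -0.0034  0.1264] rot [ 0.0024  0.008  -0.0085] F [0.02 0.26 0.41] q [-25.  34.  18.  74.  -0. 131.] eff [ -1.29 -58.52  26.38   0.55  -0.29  -0.2 ]
 px [304.  98.] n 506 rect [703.3 -30.5] [62.3 62. ] 0.3 circ [703.5 -29.6] 32.1 z 0.121 mean [701.9 -30. ]
 px [245. 185.] n 351 rect [701.6 -27.7] [64.1 62.4] 80.2 circ [702.4 -29.6] 36.5 z 0.1214 mean [700. -23.]
```

step_arm(
  linear=[
    [0.0075, -0.0036, 0],
    [0, 0, 0.04],
    [0, 0, 0.04],
    [0, 0, 0.03],
    [0, 0, 0.014],
    [0, 0, 0],
    [0, 0, 0],
  ],
  angular=[
    [0.002, 0.008, -0.008],
    [0, 0, 0],
    [0, 0, 0],
    [0, 0, 0],
    [0, 0, 0],
    [0, 0, 0],
    [0, 0, 0],
  ],
  grip=[1, 1, 1, 1, 1, 1, 1],
)

```text
t: 15.7
tool_pos: [0.6435, -0.2897, 0.0736]
ee_rot: [[0.908, 0.419, 0.001], [0.419, -0.908, 0.002], [0.002, -0.001, -1.0]]
force: [0.6, 0.3, 0.5]
opening: 1.003
grasp_force: 0.0
```

```bash
python3 t.py .6407 -.2966 .07 24.35
```

```text
pos [ 0.6435 -0.2897  0.0736] shift [-0.0054  0.0051  0.0036] shift if upright [-0.0054  0.0051  0.0036] rot [-0.0013 -0.0015  0.007 ] F [0.63 0.33 0.51] q [-24.  38.   6.  58.   0. 131.] eff [ 1.600e-01 -5.819e+01  2.298e+01  9.000e-02  2.000e-02  0.000e+00]
```

step_arm(
  linear=[
    [-0.0054, 0.0051, 0.003],
    [0, 0, 0],
    [0, 0, 0],
  ],
  angular=[
    [0, 0, 0.007],
    [0, 0, 0],
    [0, 0, 0],
  ],
  grip=[1, 1, 1],
)

```text
t: 16.0
tool_pos: [0.6399, -0.298, 0.0705]
ee_rot: [[0.912, 0.41, 0.001], [0.41, -0.912, 0.002], [0.002, -0.001, -1.0]]
force: [0.0, 0.3, -0.1]
opening: 1.0
grasp_force: 0.0
```

```bash
python3 t.py .6407 -.2966 .07 24.35; python3 -c "
from h import *
from station import ctrl
for n in('top','side'):
    c=ctrl.camera(n); w=xyz(c); z=w[...,2]; ok=(abs(w[...,0]-.64)<.06)&(abs(w[...,1]+.297)<.06)
    print(n);blobs(w,ok&(z>.112)&(z<.126)&(c['color'].max(-1)>60),20)"
```

```text
pos [ 0.6399 -0.298   0.0705] shift [ 0.0013 -0.0009  0.0005] shift if upright [ 0.0013 -0.0009  0.0005] rot [-0.0012 -0.0015 -0.0021] F [ 0.01  0.34 -0.09] q [-25.  38.   5.  58.   0. 131.] eff [-5.000e-02 -6.004e+01  2.406e+01 -1.000e-02 -1.000e-02 -0.000e+00]
top
side
 px [278. 135.] n 58 rect [ 661.2 -294.5] [21.6 73.5] 24.1 circ [ 654.  -297.7] 36.8 z 0.1199 mean [ 655.9 -279.5]
```

step_arm(
  linear=[
    [0, 0, 0],
    [0, 0, 0],
    [0, 0, 0],
    [0, 0, 0],
    [0, 0, 0],
    [0, 0, 0],
    [0, 0, 0],
  ],
  angular=[
    [0, 0, 0],
    [0, 0, 0],
    [0, 0, 0],
    [0, 0, 0],
    [0, 0, 0],
    [0, 0, 0],
    [0, 0, 0],
  ],
  grip=[0.9, 0.85, 0.8, 0.77, 0.74, 0.6, 0.6],
)

```text
t: 16.8
tool_pos: [0.6397, -0.2975, 0.0696]
ee_rot: [[0.912, 0.411, -0.0], [0.411, -0.912, 0.002], [0.0, -0.002, -1.0]]
force: [0.3, -1.5, 1.8]
opening: 0.738
grasp_force: 44.2
```

```bash
python3 t.py .6407 -.2966 .07 24.35
```

```text
pos [ 0.6397 -0.2975  0.0696] shift [ 0.0013 -0.0004 -0.0004] shift if upright [ 0.0013 -0.0004 -0.0004] rot [-0.0018 -0.0005 -0.0014] F [ 0.3  -1.54  1.79] q [-25.  38.   5.  58.   0. 131.] eff [ 8.100e-01 -5.893e+01  2.311e+01  2.200e-01  3.000e-01  1.000e-02]
```

step_arm(
  linear=[
    [0, 0, -0.01],
    [0, 0, -0.01],
    [0, 0, 0],
    [0, 0, 0],
    [0, 0, 0],
  ],
  angular=[
    [0, 0, 0],
    [0, 0, 0],
    [0, 0, 0],
    [0, 0, 0],
    [0, 0, 0],
  ],
  grip=[0.6, 0.6, 0.6, 0.6, 0.6],
)

```text
t: 17.3
tool_pos: [0.639, -0.2969, 0.0887]
ee_rot: [[0.912, 0.411, -0.002], [0.411, -0.912, 0.003], [-0.001, -0.004, -1.0]]
force: [-0.8, 0.5, -6.0]
opening: 0.739
grasp_force: 45.6
```

```bash
python3 t.py .6407 -.2966 .07 24.35
```

```text
pos [ 0.639  -0.2969  0.0887] shift [0.0017 0.0004 0.0187] shift if upright [0.0017 0.0004 0.0187] rot [-0.0036  0.0006 -0.0012] F [-0.84  0.47 -6.02] q [-25.  37.   7.  60.   0. 131.] eff [ 0.000e+00 -6.458e+01  2.689e+01 -2.000e-02  2.000e-02  0.000e+00]
```

Fz reads −6 N against −1.9 N before, so this one (tin at 409,128) is full. I carry it to the pad.

step_arm(
  linear=[
    [0, 0, -0.02],
    [0, 0, -0.035],
    [0, 0, -0.035],
    [0, 0, -0.035],
    [0, 0, -0.015],
    [0, 0, 0],
  ],
  angular=[
    [0, 0, 0],
    [0, 0, 0],
    [0, 0, 0],
    [0, 0, 0],
    [0, 0, 0],
    [0, 0, 0],
  ],
  grip=[0.6, 0.6, 0.6, 0.6, 0.6, 0.6],
  squeeze=50,
)

```text
t: 17.9
tool_pos: [0.6411, -0.2982, 0.2324]
ee_rot: [[0.912, 0.411, 0.004], [0.411, -0.912, -0.0], [0.004, 0.002, -1.0]]
force: [0.8, 0.2, -5.7]
opening: 0.737
grasp_force: 57.7
```

step_arm(
  linear=[
    [0, -0.02, 0],
    [0, -0.035, 0],
    [0, -0.035, 0],
    [0, -0.035, 0],
    [0, -0.035, 0],
    [0, -0.035, 0],
    [0, -0.035, 0],
    [0, -0.035, 0],
  ],
  angular=[
    [0, 0, 0],
    [0, 0, 0],
    [0, 0, 0],
    [0, 0, 0],
    [0, 0, 0],
    [0, 0, 0],
    [0, 0, 0],
    [0, 0, 0],
  ],
  grip=[0.6, 0.6, 0.6, 0.6, 0.6, 0.6, 0.6, 0.6],
)

```text
t: 18.7
tool_pos: [0.5285, -0.0546, 0.2279]
ee_rot: [[0.912, 0.411, -0.004], [0.411, -0.912, 0.003], [-0.003, -0.005, -1.0]]
force: [1.1, -0.1, -6.2]
opening: 0.736
grasp_force: 57.9
```

step_arm(
  linear=[
    [0, -0.025, 0],
    [0, -0.013, 0],
    [0, 0, 0],
    [0, 0, 0],
    [0, 0, 0],
    [0, 0, 0],
  ],
  angular=[
    [0, 0, 0],
    [0, 0, 0],
    [0, 0, 0],
    [0, 0, 0],
    [0, 0, 0],
    [0, 0, 0],
  ],
  grip=[0.6, 0.6, 0.6, 0.6, 0.6, 0.6],
)

```text
t: 19.3
tool_pos: [0.5155, -0.0223, 0.2298]
ee_rot: [[0.912, 0.41, -0.001], [0.41, -0.912, 0.002], [0.0, -0.002, -1.0]]
force: [-0.3, 0.4, -6.7]
opening: 0.738
grasp_force: 58.1
```

```bash
python3 t.py .5133 -.0205 .1015 24.35
```

```text
pos [ 0.5155 -0.0223  0.2298] shift [-0.0013 -0.0023  0.1283] shift if upright [-0.0012 -0.0026  0.1283] rot [-0.0023 -0.     -0.0027] F [-0.29  0.4  -6.7 ] q [ -3.  14.  -9.  67.   0. 153.] eff [ 1.600e-01 -4.289e+01  2.760e+01  1.000e-02  2.000e-02 -0.000e+00]
```

Descend to about 4 mm above contact, then check in both cameras where the tin is relative to the stand.

step_arm(
  linear=[
    [-0.0012, -0.0024, 0.02],
    [0, 0, 0.035],
    [0, 0, 0.035],
    [0, 0, 0.02],
    [0, 0, 0.013],
    [0, 0, 0],
    [0, 0, 0],
  ],
  angular=[
    [-0.002, 0, -0.002],
    [0, 0, 0],
    [0, 0, 0],
    [0, 0, 0],
    [0, 0, 0],
    [0, 0, 0],
    [0, 0, 0],
  ],
  grip=[0.6, 0.6, 0.6, 0.6, 0.6, 0.6, 0.6],
)

```text
t: 20.0
tool_pos: [0.5133, -0.0201, 0.1073]
ee_rot: [[0.911, 0.412, -0.0], [0.412, -0.911, 0.001], [0.0, -0.001, -1.0]]
force: [-0.5, 0.6, -5.3]
opening: 0.735
grasp_force: 58.1
```

```bash
python3 t.py .5133 -.0205 .1 24.35; python3 -c "
from h import *
from station import ctrl
for n in('top','side'):
    c=ctrl.camera(n); cv2.imwrite('pics/p_'+n+'.png',c['color'][:,:,::-1])
    hsv=cv2.cvtColor(c['color'],cv2.COLOR_RGB2HSV); w=xyz(c); z=w[...,2]
    m=(hsv[...,0]>105)&(hsv[...,0]<130)&(hsv[...,1]>110)&(abs(w[...,0]-.514)<.06)&(abs(w[...,1]+.02)<.06)&(z>.03)
    print(n);blobs(w,m,20)
    q=w[m][:,:2]*1000
    if len(q)>30:
        A=np.c_[2*q,np.ones(len(q))]; s=np.linalg.lstsq(A,(q**2).sum(1),rcond=None)[0]; print('circle',s[:2].round(1),np.sqrt(s[2]+s[0]**2+s[1]**2).round(1))
        from scipy.optimize import least_squares
        print('r32 fit',least_squares(lambda p:np.hypot(*(q-p).T)-32,[514,-20]).x.round(1))
"
```

```text
pos [ 0.5133 -0.0201  0.1073] shift [-0.0002  0.0004  0.0073] shift if upright [-0.0002  0.0004  0.0073] rot [-0.0005 -0.0002 -0.0001] F [-0.51  0.59 -5.34] q [ -2.  19. -22.  49.   0. 153.] eff [-1.000e-02 -4.333e+01  2.343e+01  9.000e-02  0.000e+00 -0.000e+00]
top
side
 px [318. 207.] n 346 rect [523.8  -9.6] [41.7 80.9] 62.3 circ [519.1 -18.5] 41.9 z 0.0865 mean [513.7   6.1]
circle [512.   -9.9] 26.3
r32 fit [512.5 -18.4]
```

In the side view the tin's axis is at (512.5, −18.4) and the pad centre at (513, −18.4), so it is centred. I lower it gently to contact.

step_arm(
  linear=[
    [0, 0, 0.003],
    [0, 0, 0.0025],
    [0, 0, 0],
  ],
  angular=[
    [0, 0, 0],
    [0, 0, 0],
    [0, 0, 0],
  ],
  grip=[0.6, 0.6, 0.6],
)

```text
t: 20.4
tool_pos: [0.5127, -0.0195, 0.1015]
ee_rot: [[0.911, 0.413, -0.0], [0.413, -0.911, 0.001], [0.0, -0.001, -1.0]]
force: [-0.6, 0.8, -7.0]
opening: 0.738
grasp_force: 58.1
```

step_arm(
  linear=[
    [0, 0, 0.001],
    [0, 0, 0.0],
  ],
  angular=[
    [0, 0, 0],
    [0, 0, 0],
  ],
  grip=[0.6, 0.6],
)

```text
t: 20.6
tool_pos: [0.5128, -0.0195, 0.1005]
ee_rot: [[0.911, 0.413, -0.0], [0.413, -0.911, 0.001], [0.0, -0.001, -1.0]]
force: [0.0, -0.0, -6.1]
opening: 0.735
grasp_force: 58.1
```

step_arm(
  linear=[
    [0, 0, 0.001],
    [0, 0, 0.0],
  ],
  angular=[
    [0, 0, 0],
    [0, 0, 0],
  ],
  grip=[0.6, 0.6],
)

```text
t: 20.8
tool_pos: [0.513, -0.0195, 0.0997]
ee_rot: [[0.911, 0.413, 0.0], [0.413, -0.911, 0.001], [0.0, -0.001, -1.0]]
force: [-0.9, -0.1, -5.7]
opening: 0.743
grasp_force: 58.5
```

step_arm(
  linear=[
    [0, 0, 0.0008],
    [0, 0, 0.0],
  ],
  angular=[
    [0, 0, 0],
    [0, 0, 0],
  ],
  grip=[0.6, 0.6],
)

```text
t: 21.0
tool_pos: [0.5132, -0.0195, 0.0996]
ee_rot: [[0.911, 0.413, 0.001], [0.413, -0.911, 0.001], [0.001, -0.0, -1.0]]
force: [-2.2, -0.4, 4.0]
opening: 0.737
grasp_force: 59.3
```

step_arm(
  linear=[
    [0, 0, 0.0008],
    [0, 0, 0.0],
  ],
  angular=[
    [0, 0, 0],
    [0, 0, 0],
  ],
  grip=[0.6, 0.6],
)

```text
t: 21.2
tool_pos: [0.5133, -0.0195, 0.0996]
ee_rot: [[0.911, 0.413, 0.001], [0.413, -0.911, 0.001], [0.002, -0.0, -1.0]]
force: [-3.6, -0.0, 9.4]
opening: 0.74
grasp_force: 59.9
```

On the pad. I relieve the press, release, and go up.

step_arm(
  linear=[
    [0, 0, -0.001],
    [0, 0, 0],
    [0, 0, 0],
    [0, 0, 0],
    [0, 0, 0],
    [0, 0, 0],
    [0, 0, 0],
    [0, 0, 0],
  ],
  angular=[
    [0, 0, 0],
    [0, 0, 0],
    [0, 0, 0],
    [0, 0, 0],
    [0, 0, 0],
    [0, 0, 0],
    [0, 0, 0],
    [0, 0, 0],
  ],
  grip=[0.6, 0.6, 0.76, 0.8, 0.85, 0.9, 1, 1],
)

```text
t: 22.0
tool_pos: [0.5129, -0.0196, 0.0989]
ee_rot: [[0.911, 0.413, -0.0], [0.413, -0.911, 0.001], [0.0, -0.001, -1.0]]
force: [0.3, -0.0, 0.1]
opening: 1.002
grasp_force: 0.0
```

step_arm(
  linear=[
    [0, 0, -0.02],
    [0, 0, -0.04],
    [0, 0, -0.04],
    [0, 0, -0.03],
    [0, 0, -0.01],
    [0, 0, 0],
  ],
  angular=[
    [0, 0, 0],
    [0, 0, 0],
    [0, 0, 0],
    [0, 0, 0],
    [0, 0, 0],
    [0, 0, 0],
  ],
  grip=[1, 1, 1, 1, 1, 1],
)

```text
t: 22.6
tool_pos: [0.514, -0.0197, 0.2403]
ee_rot: [[0.911, 0.413, 0.003], [0.413, -0.911, 0.0], [0.003, 0.001, -1.0]]
force: [-0.9, 0.9, -1.0]
opening: 0.998
grasp_force: 0.0
```

step_arm(
  linear=[
    [0, 0.035, 0],
    [0, 0.035, 0],
    [0, 0.035, 0],
    [0, 0.03, 0],
    [0, 0, 0],
  ],
  angular=[
    [0, 0, 0],
    [0, 0, 0],
    [0, 0, 0],
    [0, 0, 0],
    [0, 0, 0],
  ],
  grip=[1, 1, 1, 1, 1],
)

```text
t: 23.1
tool_pos: [0.569, -0.1456, 0.2357]
ee_rot: [[0.912, 0.41, -0.003], [0.41, -0.912, 0.0], [-0.003, -0.002, -1.0]]
force: [0.6, 1.2, 0.3]
opening: 1.001
grasp_force: 0.0
```

```bash
python3 t.py .6987 -.0257 .2 24.35; python3 -c "
from mv import *
look('fin')
for n in('top','side'):
    c=ctrl.camera(n); w=xyz(c); z=w[...,2]; print(n)
    for cx,cy,lo,hi in((.51,-.02,.14,.16),(.7,-.026,.112,.128),(.476,-.342,.112,.128)):
        blobs(w,(abs(w[...,0]-cx)<.07)&(abs(w[...,1]-cy)<.07)&(z>lo)&(z<hi),40)
    ok=(abs(w[...,0]-.51)<.09)&(abs(w[...,1]+.015)<.09); print('stand'); blobs(w,ok&(z>.012)&(z<.04),100)
    cv2.imwrite('pics/fin_'+n+'.png',c['color'][:,:,::-1])
"
```

```text
pos [ 0.569  -0.1456  0.2357] shift [ 0.1675 -0.0562  0.0353] shift if upright [ 0.1676 -0.0557  0.0357] rot [-0.0016  0.0028 -0.003 ] F [0.57 1.23 0.26] q [-14.  21.   2.  71.  -0. 141.] eff [ -0.87 -46.78  26.49  -0.11  -0.19  -0.15]
t 23.1 tcp rack mm [-128.4 -360.   235.7] R rack [[1.0, -0.003, -0.003], [-0.003, -1.0, 0.002], [-0.003, -0.002, -1.0]] F [0.6 1.2 0.3] q [-14.3  21.1   1.8  70.9  -0.  141.5]
side 297 mean [ 69.5 -50.1  82.9] dir [ 0.764 -0.158  0.626] pitch 38.8 normal [-0.642 -0.078  0.763] t range [-125.    91.9] ends [[-25.9, -30.3, 4.6], [139.7, -64.6, 140.4]]
top 294 mean [ 66.3 -44.6  78.8] dir [ 0.743 -0.304  0.596] pitch 36.6 normal [-0.644 -0.085  0.76 ] t range [-123.6   95.1] ends [[-25.5, -6.9, 5.2], [137.0, -73.5, 135.5]]
top
 px [301.  96.] n 319 rect [709.1 -21.1] [42.1 62.8] 56.3 circ [703.5 -29.2] 31.8 z 0.1209 mean [707.1 -21.4]
 px [440. 191.] n 236 rect [ 474.3 -359.1] [28.3 62. ] 80.4 circ [ 476.  -348.7] 31.0 z 0.1209 mean [ 474.1 -357.5]
stand
side
 px [319. 181.] n 389 rect [513.8 -17.5] [61.6 64.5] 3.8 circ [514.4 -18.3] 34.0 z 0.1513 mean [513.2 -12.3]
 px [245. 185.] n 347 rect [701.4 -27.8] [60.8 64.1] 13.1 circ [702.1 -27.1] 33.2 z 0.1215 mean [700. -23.]
 px [340. 127.] n 218 rect [ 475.3 -342.7] [60.8 68.8] 2.7 circ [ 474.5 -342.5] 34.9 z 0.1212 mean [ 474.9 -335.8]
stand
 px [319. 225.] n 1318 rect [513.3 -19.5] [134.8 130.7] 82.4 circ [512.9 -19.7] 92.0 z 0.0223 mean [510.7   2.4]
```

View pics/fin_side.png

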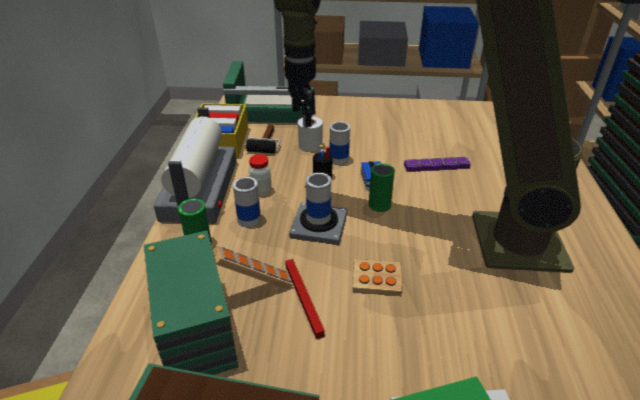

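The side view shows the full tin upright in the middle of the pad (319,200), and the die leaning from the bar to the stack at (255,265). The empty tins are standing at (247,200), about 5 mm from its first spot, and (340,143). Nothing else has moved and the gripper is clear, so I hand in.

```bash
python3 -c "
from station import ctrl
print(ctrl.close_job())"
```

```text
the job is handed in; nothing more can be done
None
```

Job handed in: the die leans foam side out between the stop bar and the stack, the full tin stands centred on the pad, and both empty tins are upright. The empty tin I lifted sits about 5 mm from its first spot; I never lifted the third tin, since the second was clearly the full one.

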